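# Fit the star wheel pair on a tube labeller

## Task

The tube labeller is being changed over to wide tubes: its lower star wheel has been set on the upright drive hub but still rides on top of the splines at a wrong angle. Turn it on the hub until it finds the master spline, and see that it goes down fully home on the hub's seat; then take the upper star wheel from the bench (the one with six wide pockets, not the spare with eight narrow ones) and slide it onto the same splines until it is fully home on the lower wheel. Keep everything clear of the label head, leave the spare wheel, the clamp knob and the standing tubes where they are, and let go when both wheels sit flat.

Things in the scene. Friction and masses are not known exactly. Their poses are not given: they have to be found in the camera images.
- machine: Low white benchtop tube labeller, fixed, steel deck 100 mm above the bench. Origin on the bench straight under the hub's axis, z up. Housing: x -153 to +173, y -123 to +243 mm. On the deck a curved tube guide, top 148 mm above the bench, bends round the hub 87 to 105 mm from its axis, from -64 to +20 degrees of the x axis.
- label_head: Label head (side plate, rollers, peel blade, reel) fixed upright on the deck; axes and origin as the machine's. It fills x -65 to +85 mm and y from +86 mm out to +220 mm: peel blade, sensor and three short rollers (up to 245 mm above the bench) reach in to y = 86 to 92, the side plate's face is at y = 115, its top at 277 mm, the reel's top at 308 mm. Keep clear of it.
- hub: Upright metal drive hub with six splines every 60 degrees; braked, it does not turn. Origin: centre of its round seat, 112 mm above the bench; z up; +x points along the master spline. Core 28 mm across. Splines reach 20 mm from the axis; the master, 12 mm wide, rises 50 mm above the seat with a rounded top, the other five, 5 mm wide, 44 mm.
- hub_nose (a point): Top of the hub's core, on its axis, 96 mm above the seat; the last 14 mm are a round dome. A black line on the top points along the master spline. A wheel at a wrong angle sits round the core on top of the master spline, tilted some 4 degrees, so that its teeth may sit 5 mm higher or lower. With both wheels home the nose stands 20 mm above the upper wheel's boss.
- lower_wheel: Grey plastic star wheel, about 0.3 kg, 136 mm across, six half-round 31 mm pockets, teeth about 40 mm wide. Origin: bore centre on the underside; z up; +x points along the wide master slot and through the middle of a pocket (black line). Bottom 12 mm: toothed plate. It starts loose on the hub, origin about 50 mm above the seat, at a wrong angle.
- lower_drum (a point): Centre of the top of the lower wheel's drum, 86 mm across, 32 mm above its underside. The bore is 29.6 mm with five slots 7 mm and the master slot 14 mm wide, 21 mm from the axis. Pushed round by its teeth the wheel turns easily, and falls once within about 3 degrees of the master spline; home, its origin is at the hub's origin.
- upper_wheel: Grey plastic star wheel, about 0.3 kg, lying flat on the bench: 136 mm across, six 31 mm pockets in a 12 mm plate like the lower wheel's, same bore, slots, black line, origin and axes. Home, its origin is 32 mm above the hub's origin (resting on the lower wheel's drum), +x along the hub's +x.
- upper_boss (a point): Centre of the top of the upper wheel's round boss, 52 mm across, which stands on the plate from 12 to 44 mm above the underside; the wheel can be gripped by it.
- spare_wheel: Grey plastic star wheel for other tubes, not needed, lying flat on the bench: like the upper wheel (136 mm across, boss 52 mm across, 44 mm high) but with eight narrow 18 mm pockets. Origin: centre of its underside.
- tube_a: Empty sample tube with a blue cap standing on the bench, 28 mm across (cap 34 mm), 112 mm high. Origin: centre of its foot.
- tube_b: A second sample tube like tube_a.
- clamp_knob: Black five-lobed clamp knob standing on the bench, 54 mm across, 30 mm high, not needed yet. Origin: centre of its underside.
Things that resemble listed ones, but are neither listed nor needed, are in the scene too. What is shaped like the lower_wheel but blue or red is not meant.

How it is judged:
By the outcome, as a careful person would: the job done as asked, in the order asked, and still so for the second after the job is handed in, with the robot touching nothing.
It also fails if it takes over 58 s, if anything falls off the work surface, if the arm or the gripper's body presses on something with over 40 N, if the wrist force passes 120 N, or if a joint passes its speed limit or range.

## Robot

A 6-joint arm with a two-finger parallel gripper is mounted at the origin on the work surface. World frame = base frame: x ahead of the robot, y to its left, z up, the work surface at z = 0. Lengths are in m, angles in degrees, forces in N, time in s.
With the tool pointing down it reaches from about 0.35 to 0.875 m from the base axis. Payload 4.2 kg.
Tool frame: the origin (TCP) lies between the finger pads; the fingertips stand 11 mm ahead of it and the grasp point (between the pads) lies 8 mm behind it; z points along the fingers, y is the direction in which the jaws open and shut (so a half turn about z gives the same grasp; the last joint's range is limited). The gripper opens to 87 mm and grips with 3 to 60 N. Pads are 19 mm wide; open, the fingers measure 117 mm over their backs; the gripper's body (75 mm by 190 mm) begins 51 mm behind the grasp point.
Start: joints at [-48.724, 22.042, 0.453, 0, -68.411, -14.817], TCP at [0.278, -0.56, 0.234] pointing down, gripper open.
Joint ranges: [-179.83, 179.83], [-69.29, 118.12], [-61.27, 80.66], [-181.25, 117.63], [-171.15, -9.14], [-177.46, 177.46]. Speed limits (degrees/s): [159.86, 159.86, 180, 180, 180, 180].

## Interface

Orientations are given as a 3x3 rotation matrix whose columns are the frame's x, y, z axes.
In Python, from station import sense, capture, get_calibration, finish_job, search_frame, cut_out gives the robot as it stands.
- The arm moves only by the tool arm_command, never from a script. Its argument "rows" is a list of rows, each an object with "fingers": the opening in per cent of the stroke, from 0 (shut) to 100 (fully open); "travel": the shift along the tool's x, y, z in cm, a list of three; "roll": the turn about the tool's z in degrees. A call has 1 to 10 rows; each row is the pose to reach, as a shift and turn from the pose commanded when the call began, along the tool's axes at that moment; what a row does not reach only later rows make up. A row lasts 1/10 s, in which the tool goes at most 50 mm and 8.59 degrees, less where a joint would pass 70% of its speed; a pose out of reach is approached as far as the arm can. A call with a gripper value outside its range is refused whole. The fingers move at their own pace and stop on an object; the grip force is fixed at half the most. Time passes only in rows, so rows that repeat a pose let the fingers close. It gives the time, the measured TCP pose, the force and the opening at its end, in the units of the state.
- sense(): the state, without advancing time (a new reading comes with each control period).
- capture(name): name is "scene" or "top" or "wrist"; returns (picture, depth): 384x512x3 uint8, red, green, blue; 384x512 float32, m along the optical axis (not along the pixel's ray), 0 where there is no reading.
- get_calibration(name): a dict with "fov_y" (degrees; the focal length in pixels is half the picture's height over the tangent of half this angle, whatever the lens; pixels are square), "cx", "cy" (the principal point, pixels), "origin" and "attitude" of the camera in the world; the wrist camera has in their place "mount" (4x4, takes a point from camera to tool coordinates, whose origin is the TCP and whose axes are the flange's). Camera axes: x right, y down, z forward; pixel columns grow to the right and rows downward; lengths in m; the calibration is good to about 2 mm. The wrist camera is an equidistant fisheye: a pixel r from the principal point sees the ray r / f radians off the axis. A picture is of the moment at which its call begins: read the wrist's pose just before it. get_calibration takes no time and is no camera call.
- finish_job(): hands the job in, once; it reports no verdict.
Trained networks look in the newest picture that a camera, given by its name, has taken for a name from the list of things; names that differ only in an ending like _2 or _b are one class to them, and where a whole thing is asked for, a point or a joint stands for the part that bears it (a point fixed in the world has none). Each returns a list of dicts, best first, with "p" (0 to 1); they miss things now and then, are a little off and sometimes report something else, mostly with a low value. They report only what shows in the picture. A call takes as long as a camera call. They do not tell look-alikes from the thing itself.
- search_frame(camera, label): "position" ([x, y, z] in m, in world coordinates, good to about 4 mm: the middle of the surface that is visible of it).
- cut_out(camera, label): "mask" (384x512 bool, what is visible of it).
The state is a dict: "time_s": time; "joints": joint angles; "joint_velocities": joint speeds; "effort": joint torques, N m; "tcp_pos": TCP position; "ee_rot": TCP orientation; "wrist_force": force on the tool from outside, world axes, zero at the start; "moment": the same for the moment, N m; "gripper_width": opening from 0.0 (shut) to 1.0 (fully open).
Only numpy, scipy, OpenCV 4.12 (cv2) and the standard library are available. Lean on these libraries where they do the work, as an engineer would, in place of code of your own. Each camera call takes 0.05 s, during which the arm holds its last target. There are 200 camera calls.

## Working session

There is one attempt and no reset: what is moved stays moved. The work goes in short steps, Python scripts to look and compute and a tool call to move; the robot and the scene stay as the last step left them, time stands still between calls to the robot, and variables do not carry over. Pictures are saved under pics/ and viewed, about 8 in all and at most 12, crops included, and the job is handed in when it is done.

Besides the shell and the picture viewer there is one more tool, called as name(argument=value, ...), one argument or row to a line, values as JSON. arm_command: Moves the arm, as the interface text tells. Its arguments: {"type":"object","properties":{"rows":{"type":"array","items":{"type":"object","properties":{"fingers":{"type":"number"},"travel":{"type":"array","items":{"type":"number"}},"roll":{"type":"number"}}}}},"required":["rows"]}

```bash
mkdir -p pics; cat > h.py <<'E'
import numpy as np, cv2
from station import *
np.set_printoptions(precision=4,suppress=True)
def snap(cam,fn=None,up=1.5):
    s=sense(); p,d=capture(cam)
    if fn: cv2.imwrite('pics/'+fn,cv2.resize(p[:,:,::-1],None,fx=up,fy=up))
    return s,p,d
def pts(cam,d,s=None,m=None):
    c=get_calibration(cam); f=192/np.tan(np.radians(c['fov_y'])/2)
    v,u=np.nonzero((d>0) if m is None else (m&(d>0))); z=d[v,u]
    x=(u-c['cx'])/f; y=(v-c['cy'])/f
    if cam=='wrist':
        r=np.hypot(x,y)+1e-9; k=np.tan(r)/r; P=np.c_[x*k*z,y*k*z,z]
        M=np.array(c['mount']); P=P@M[:3,:3].T+M[:3,3]
        P=P@np.array(s['ee_rot']).T+np.array(s['tcp_pos'])
    else: P=np.c_[x*z,y*z,z]@np.array(c['attitude']).T+np.array(c['origin'])
    return P,u,v
def pix(cam,P,s=None):
    c=get_calibration(cam); f=192/np.tan(np.radians(c['fov_y'])/2); P=np.atleast_2d(P)
    if cam=='wrist':
        P=(P-np.array(s['tcp_pos']))@np.array(s['ee_rot']); M=np.array(c['mount']); Q=(P-M[:3,3])@M[:3,:3]
        t=np.arctan2(np.hypot(Q[:,0],Q[:,1]),Q[:,2]); h=np.hypot(Q[:,0],Q[:,1])+1e-9
        return np.c_[Q[:,0]/h*t*f+c['cx'],Q[:,1]/h*t*f+c['cy']]
    Q=(P-np.array(c['origin']))@np.array(c['attitude']); return np.c_[Q[:,0]/Q[:,2]*f+c['cx'],Q[:,1]/Q[:,2]*f+c['cy']]
E
python3 - <<'E'
from h import *
s=sense(); print(s)
for c in ['scene','top','wrist']: print(c,get_calibration(c))
snap('scene','scene1.png'); 
for l in ['lower_wheel','upper_wheel','spare_wheel','hub_nose','upper_boss']:
    print(l,[(np.array(r['position']),round(r['p'],2)) for r in search_frame('scene',l)])
snap('top','top1.png')
for l in ['machine','label_head','lower_wheel','lower_drum','upper_wheel','upper_boss','spare_wheel','hub_nose','tube_a','clamp_knob']:
    r=search_frame('top',l); print(l,[(np.array(q['position']),pix('top',q['position'])[0].round(),round(q['p'],2)) for q in r])
E
```

```text
{'time_s': 0.0, 'joints': array([-48.7235,  22.0911,   0.3785,  -0.0272, -68.4117, -14.8169]), 'joint_velocities': array([-0.0017, -0.016 ,  0.0493,  0.0034, -0.0289,  0.0349]), 'effort': array([ -0.0006, -39.066 ,  18.7406,   4.2199,   0.011 ,  -0.0002]), 'tcp_pos': array([ 0.2782, -0.559 ,  0.2325]), 'ee_rot': array([[-0.8953, -0.4454, -0.0011],
       [-0.4454,  0.8953,  0.0019],
       [ 0.0001,  0.0022, -1.    ]]), 'wrist_force': array([ 0.7859, -0.3079,  0.3049]), 'moment': array([-0.0213, -0.0032,  0.0132]), 'gripper_width': 1.002465344184079}
scene {'fov_y': 44.347869046655546, 'cx': 256.11266910191694, 'cy': 181.1220039244276, 'origin': array([1.2872, 0.6248, 0.8649]), 'attitude': array([[-0.665 ,  0.4503, -0.5959],
       [ 0.7467,  0.3846, -0.5427],
       [-0.0152, -0.8058, -0.592 ]])}
top {'fov_y': 53.08141098017929, 'cx': 255.3460348969256, 'cy': 190.80691488652306, 'origin': array([ 0.4749, -0.0198,  1.3191]), 'attitude': array([[-0.0233, -0.9984,  0.0511],
       [-0.9997,  0.0231, -0.0053],
       [ 0.0041, -0.0512, -0.9987]])}
wrist {'fov_y': 65.70646984690485, 'cx'
[... 1269 characters left out ...]
[ 0.8457, -0.0096,  0.0121]), array([248., 103.]), 0.8), (array([0.83  , 0.1706, 0.0137]), array([196., 108.]), 0.79), (array([0.2433, 0.302 , 0.0095]), array([160., 282.]), 0.57)]
upper_wheel [(array([ 0.4081, -0.3198,  0.0111]), array([343., 228.]), 0.87)]
upper_boss [(array([ 0.4102, -0.3233,  0.0101]), array([344., 228.]), 0.86)]
spare_wheel [(array([ 0.6165, -0.2434,  0.0125]), array([318., 167.]), 0.96)]
hub_nose [(array([0.549 , 0.1222, 0.2027]), array([204., 186.]), 0.59)]
tube_a [(array([ 0.4554, -0.1372,  0.1134]), array([291., 216.]), 0.59), (array([ 0.7428, -0.1152,  0.112 ]), array([282., 125.]), 0.47)]
clamp_knob [(array([ 0.5785, -0.3727,  0.0307]), array([358., 177.]), 0.68)]
```

View pics/scene1.png

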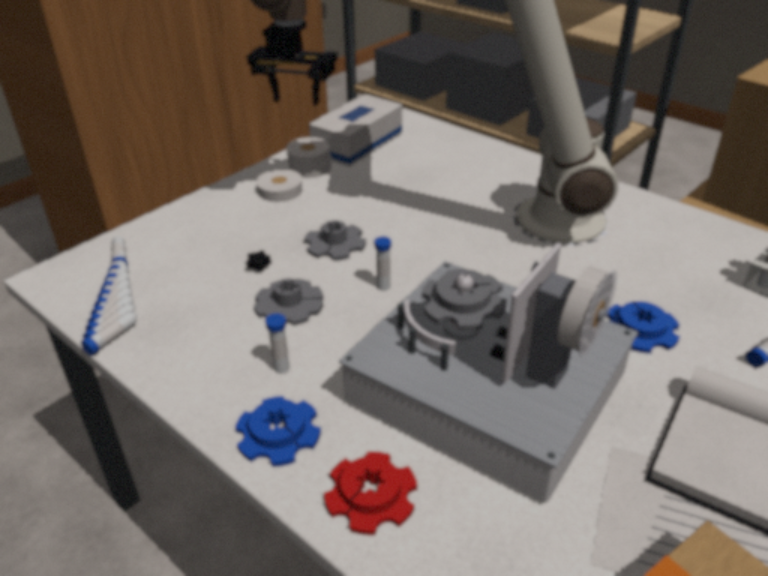

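View pics/top1.png

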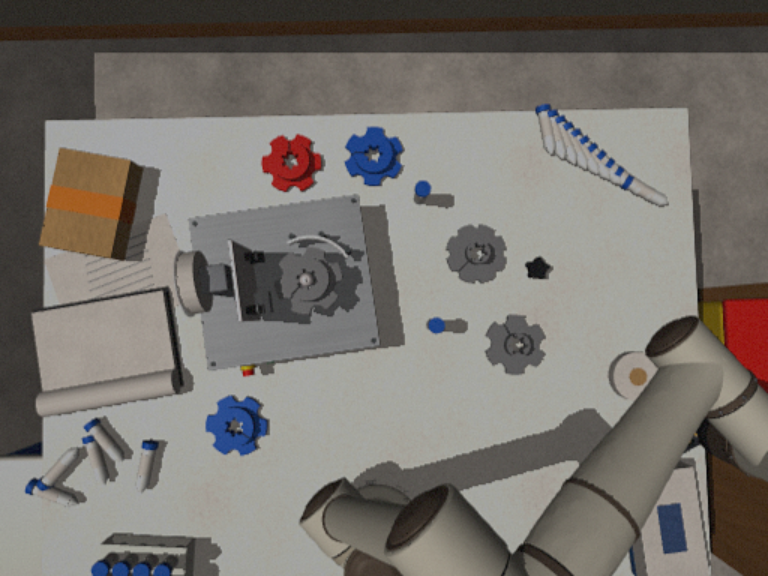

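Scene picture: the hub with the grey lower wheel is at about (465,290), the grey six-pocket wheel at (335,238), the eight-pocket spare at (290,298), and blue/red look-alikes at (278,430), (372,490) and (645,325). Top picture: hub at (306,280), six-pocket wheel at (515,344), spare at (476,253), label head on the +y (left) side, tubes at (436,325) and (423,189).

My choice is the grey six-pocket wheel at (515,344). I'll check it close up on the way.

arm_command(
  rows=[
    {"travel": [-22.5,15.5,-5]},
    {"travel": [-22.5,15.5,-5]},
    {"travel": [-22.5,15.5,-5]},
    {"travel": [-22.5,15.5,-5]},
    {"travel": [-22.5,15.5,-5]},
    {"travel": [-22.5,15.5,-5]},
    {"travel": [-22.5,15.5,-5]},
    {"travel": [-22.5,15.5,-5]},
  ],
)

```text
validation failed for argument at $.ro...
```

arm_command(
  rows=[
    {"fingers": 100,"roll": 0,"travel": [-22.5,15.5,-5]},
    {"fingers": 100,"roll": 0,"travel": [-22.5,15.5,-5]},
    {"fingers": 100,"roll": 0,"travel": [-22.5,15.5,-5]},
    {"fingers": 100,"roll": 0,"travel": [-22.5,15.5,-5]},
    {"fingers": 100,"roll": 0,"travel": [-22.5,15.5,-5]},
    {"fingers": 100,"roll": 0,"travel": [-22.5,15.5,-5]},
    {"fingers": 100,"roll": 0,"travel": [-22.5,15.5,-5]},
    {"fingers": 100,"roll": 0,"travel": [-22.5,15.5,-5]},
  ],
)

```text
time_s: 1.65
tcp_pos: [0.4111, -0.32, 0.2838]
ee_rot: [[-0.895, -0.447, 0.0], [-0.447, 0.895, -0.0], [-0.0, -0.0, -1.0]]
wrist_force: [0.0, -0.8, -0.7]
gripper_width: 1.002
```

```bash
python3 - <<'E'
from h import *
s,p,d=snap('wrist','w1.png'); print(s['time_s'],s['tcp_pos'],s['joints'])
for l in ['upper_wheel','upper_boss']:
    print(l,[(np.array(r['position']),round(r['p'],2)) for r in search_frame('wrist',l)])
P,u,v=pts('wrist',d,s)
near=np.hypot(P[:,0]-.41,P[:,1]+.32)<.12
for lo,hi in [(.038,.05),(.008,.017)]:
    k=near&(P[:,2]>lo)&(P[:,2]<hi); Q=P[k]
    c=cv2.minEnclosingCircle(Q[:,:2].astype(np.float32)*1000); print(lo,k.sum(),c,np.median(Q[:,2]))
E
```

```text
1.65 [ 0.4111 -0.32    0.2838] [-20.0336   9.8943  -9.1773   0.0026 -70.8973 -43.4195]
upper_wheel [(array([ 0.4031, -0.3267,  0.0098]), 0.82)]
upper_boss [(array([ 0.4007, -0.3257,  0.016 ]), 0.75)]
0.038 683 ((407.2056579589844, -322.2199401855469), 26.341026306152344) 0.044490824567005705
0.008 4594 ((407.8119812011719, -322.5946044921875), 68.43045806884766) 0.012506643148088858
```

View pics/w1.png

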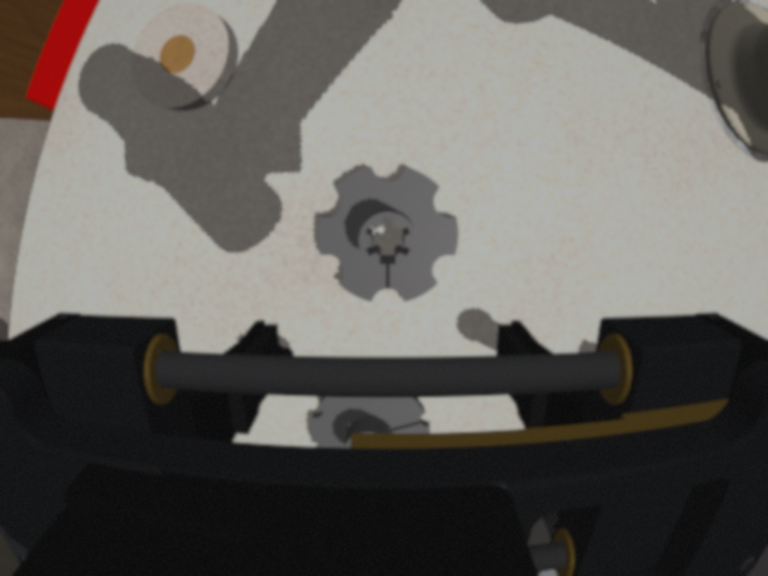

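Close view: grey wheel with six pockets, boss centre about (385,232). The black line runs from (388,260) to (388,287), which is the master slot direction. I'll measure it, then go to the hub.

```bash
cat >> h.py <<'E'
def line_dir(cam,s,p,d,c,z0,r0,r1,ztol=.006):
    P,u,v=pts(cam,d,s); r=np.hypot(P[:,0]-c[0],P[:,1]-c[1]); g=p[v,u].mean(1)
    k=(r>r0)&(r<r1)&(abs(P[:,2]-z0)<ztol)
    a=np.degrees(np.arctan2(P[k,1]-c[1],P[k,0]-c[0])); g=g[k]
    n=[(t,g[abs((a-t+180)%360-180)<2]) for t in np.arange(-180,180,2)]
    n=[(q.min(),np.percentile(q,20),t) for t,q in n if len(q)>1]; n.sort(key=lambda x:x[1]); return n[:8]
E
python3 - <<'E'
from h import *
s,p,d=snap('wrist')
c=np.array([.4075,-.3224])
for x in line_dir('wrist',s,p,d,c,.012,.032,.05): print(x)
# direct pixel: bottom of the line
cal=get_calibration('wrist'); f=192/np.tan(np.radians(cal['fov_y'])/2)
P,u,v=pts('wrist',d,s)
for q in [(388/1.5,275/1.5),(388/1.5,285/1.5)]:
    i=np.argmin((u-q[0])**2+(v-q[1])**2); print(P[i],np.degrees(np.arctan2(*(P[i,:2]-c)[::-1])))
E
```

```text
(np.float64(51.0), np.float64(51.666666666666664), np.int64(-76))
(np.float64(50.666666666666664), np.float64(51.8), np.int64(-78))
(np.float64(50.666666666666664), np.float64(52.0), np.int64(-104))
(np.float64(50.666666666666664), np.float64(52.0), np.int64(-82))
(np.float64(51.0), np.float64(52.0), np.int64(-74))
(np.float64(51.333333333333336), np.float64(52.0), np.int64(-72))
(np.float64(50.666666666666664), np.float64(52.06666666666666), np.int64(-84))
(np.float64(51.666666666666664), np.float64(52.06666666666667), np.int64(-112))
[ 0.4404 -0.3054  0.0128] 27.393474593386262
[ 0.4498 -0.3007  0.0132] 27.168245393055724
```

arm_command(
  rows=[
    {"fingers": 100,"roll": 0,"travel": [-32.0,33.5,-10]},
    {"fingers": 100,"roll": 0,"travel": [-32.0,33.5,-10]},
    {"fingers": 100,"roll": 0,"travel": [-32.0,33.5,-10]},
    {"fingers": 100,"roll": 0,"travel": [-32.0,33.5,-10]},
    {"fingers": 100,"roll": 0,"travel": [-32.0,33.5,-10]},
    {"fingers": 100,"roll": 0,"travel": [-32.0,33.5,-10]},
    {"fingers": 100,"roll": 0,"travel": [-32.0,33.5,-10]},
    {"fingers": 100,"roll": 0,"travel": [-32.0,33.5,-10]},
    {"fingers": 100,"roll": 0,"travel": [-32.0,33.5,-10]},
    {"fingers": 100,"roll": 0,"travel": [-32.0,33.5,-10]},
  ],
)

```text
time_s: 2.85
tcp_pos: [0.5493, 0.1245, 0.3835]
ee_rot: [[-0.895, -0.446, 0.0], [-0.446, 0.895, 0.0], [-0.0, 0.0, -1.0]]
wrist_force: [0.4, 0.2, -0.6]
gripper_width: 0.998
```

```bash
python3 - <<'E'
from h import *
s,p,d=snap('wrist'); print(s['time_s'],s['tcp_pos'])
np.savez('w2.npz',p=p,d=d,tcp=s['tcp_pos'],R=s['ee_rot'])
q=pix('wrist',[.547,.122,.17],s)[0]; print(q)
x,y=int(q[0]),int(q[1]); x0,y0=max(x-110,0),max(y-90,0)
cr=p[y0:y0+180,x0:x0+220]; print(x0,y0)
cv2.imwrite('pics/w2.png',cv2.resize(cr[:,:,::-1],None,fx=3.5,fy=3.3,interpolation=cv2.INTER_CUBIC)[:600,:800])
P,u,v=pts('wrist',d,s)
near=np.hypot(P[:,0]-.547,P[:,1]-.122)<.085
k=near&(P[:,2]>.2); c=cv2.minEnclosingCircle(P[k,:2].astype(np.float32)*1000); print('nose',k.sum(),c,P[k,2].max())
for lo,hi in [(.185,.2),(.15,.182)]:
    k=near&(P[:,2]>lo)&(P[:,2]<hi); Q=P[k]
    c=cv2.minEnclosingCircle(Q[:,:2].astype(np.float32)*1000); print(lo,k.sum(),c,np.median(Q[:,2]))
    A=np.c_[Q[:,:2]-[.547,.122],np.ones(len(Q))]; print('plane',np.linalg.lstsq(A,Q[:,2],rcond=None)[0])
print(np.histogram(P[near,2],bins=np.arange(.09,.22,.01)))
# deck corners yaw: deck points
E
```

```text
2.85 [0.5493 0.1245 0.3835]
[257.6475 164.5665]
147 74
nose 64159 ((546.9609985351562, 121.98285675048828), 84.98289489746094) 0.49572666152325845
0.185 3458 ((554.059814453125, 123.66012573242188), 43.645530700683594) 0.18955919364425272
plane [-0.0647 -0.0023  0.19  ]
0.15 3685 ((552.815185546875, 123.55982208251953), 68.74121856689453) 0.17037024140921914
plane [-0.0647 -0.0024  0.1699]
(array([ 820, 2054,   16,    0,    0,    0,   26, 1669, 1966, 2046, 1486,
        383]), array([0.09, 0.1 , 0.11, 0.12, 0.13, 0.14, 0.15, 0.16, 0.17, 0.18, 0.19,
       0.2 , 0.21]))
```

View pics/w2.png

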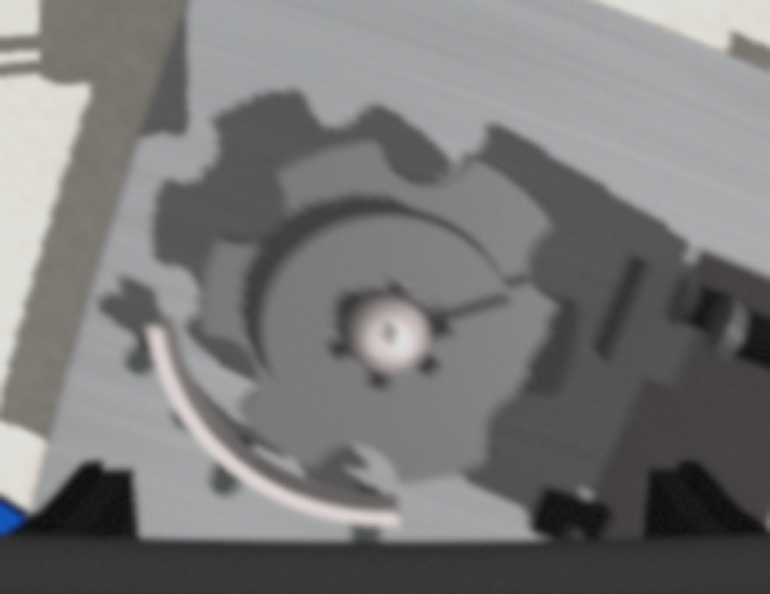

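```bash
python3 - <<'E'
from h import *
w=np.load('w2.npz'); p,d=w['p'],w['d']; s=dict(tcp_pos=w['tcp'],ee_rot=w['R'])
P,u,v=pts('wrist',d,s)
k=(np.hypot(P[:,0]-.547,P[:,1]-.122)<.03)&(P[:,2]>.1995)&(P[:,2]<.22); c=cv2.minEnclosingCircle(P[k,:2].astype(np.float32)*1000); print('nose',k.sum(),c,P[k,2].max(),P[k].mean(0))
# sphere-dome fit : z = z0 - |xy-c|^2/(2R)
Q=P[k]; A=np.c_[Q[:,:2],np.ones(len(Q))]; b=Q[:,2]+0*(Q[:,0])
# generic sphere fit
A=np.c_[2*Q,np.ones(len(Q))]; sol=np.linalg.lstsq(A,(Q**2).sum(1),rcond=None)[0]; print('sphere',sol[:3],np.sqrt(sol[3]+sol[:3]@sol[:3]))
def toW(x,y):
    U,V=147+x/3.5,74+y/3.3
    i=np.argmin((u-U)**2+(v-V)**2); return P[i]
a,b=toW(440,318),toW(510,293); print('line',a,b,np.degrees(np.arctan2(*(b-a)[1::-1])))
q=pix('wrist',[.547,.122,.208],s)[0]; x,y=int(q[0]),int(q[1]); print(x,y)
cr=p[y-22:y+23,x-22:x+38].astype(float)
cr=np.clip((cr-40)*1.3,0,255).astype(np.uint8)
cv2.imwrite('pics/nose.png',cv2.resize(cr[:,:,::-1],None,fx=13,fy=13,interpolation=cv2.INTER_CUBIC))
print(x-22,y-22)
# guide and deck yaw
P2=P[(abs(P[:,2]-.148)<.004)]; r=np.hypot(P2[:,0]-.549,P2[:,1]-.122); m=(r>.08)&(r<.11); P2=P2[m]
a=np.degrees(np.arctan2(P2[:,1]-.122,P2[:,0]-.549)); print('guide',len(P2),np.percentile(a,[0,2,98,100]),r[m].min(),r[m].max())
A=np.c_[2*P2[:,:2],np.ones(len(P2))]; sol=np.linalg.lstsq(A,(P2[:,:2]**2).sum(1),rcond=None)[0]; print('guide circle',sol[:2],np.sqrt(sol[2]+sol[:2]@sol[:2]))
E
```

```text
nose 391 ((552.9952392578125, 122.92576599121094), 13.205876350402832) 0.20915719636064212 [0.5523 0.1228 0.2047]
sphere [0.5532 0.1232 0.1945] 0.013905245493318693
line [0.5445 0.1422 0.1707] [0.5252 0.1602 0.1719] 136.8576405594656
257 170
235 148
guide 894 [-56.6398 -54.1948 121.8721 125.5817] 0.08650956951704045 0.10997349167547073
guide circle [0.551  0.1258] 0.09515249080441422
```

View pics/nose.png

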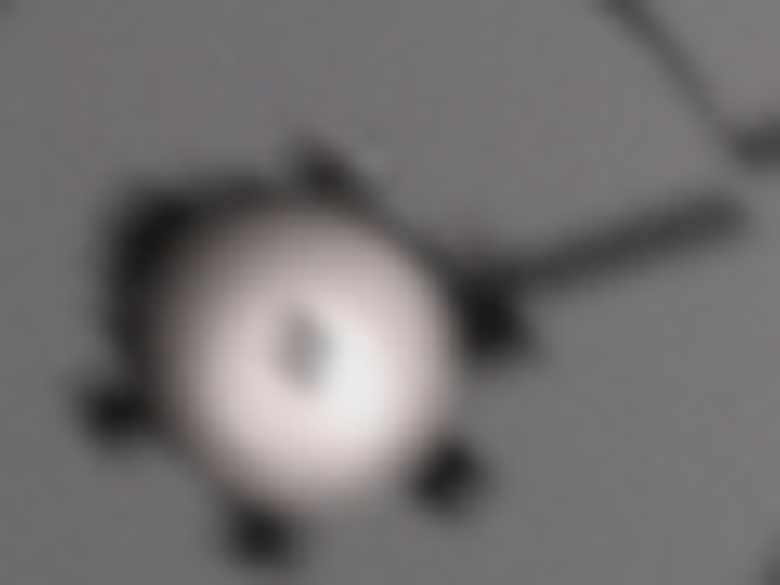

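```bash
cat >> h.py <<'E'
def ray(cam,s,U,V,z,g=(0,0),c=(0,0)):
    cal=get_calibration(cam); f=192/np.tan(np.radians(cal['fov_y'])/2)
    x,y=(U-cal['cx'])/f,(V-cal['cy'])/f
    if cam=='wrist':
        r=np.hypot(x,y)+1e-9; D=np.array([x/r*np.sin(r),y/r*np.sin(r),np.cos(r)]); M=np.array(cal['mount']); R=np.array(s['ee_rot'])
        D=R@M[:3,:3]@D; O=R@M[:3,3]+np.array(s['tcp_pos'])
    else: D=np.array(cal['attitude'])@[x,y,1]; O=np.array(cal['origin'])
    # plane z = z + g.(xy-c)
    n=np.array([-g[0],-g[1],1]); t=(z-g[0]*c[0]-g[1]*c[1]-n@O)/(n@D); return O+t*D
E
python3 - <<'E'
from h import *
w=np.load('w2.npz'); p,d=w['p'],w['d']; s=dict(tcp_pos=w['tcp'],ee_rot=w['R'])
c=np.array([.553,.1232])
ang=lambda q:np.degrees(np.arctan2(*(q[:2]-c)[1::-1]))
W=lambda x,y:ray('wrist',s,235+x/13,148+y/13,.19,(-.0647,-.0023),(.547,.122))
for x,y in [(520,280),(740,215),(320,165),(490,320),(445,475),(258,535),(112,405),(140,230)]:
    q=W(x,y); print((x,y),q,ang(q),np.hypot(*(q[:2]-c)))
print('nose pix',(pix('wrist',[.5532,.1232,.2084],s)[0]-[235,148])*13)
P,u,v=pts('wrist',d,s); r=np.hypot(P[:,0]-c[0],P[:,1]-c[1])
# pockets: plate points r 60..67
zz=P[:,2]-(.17-.0647*(P[:,0]-.547)); k=(abs(zz)<.004)&(r>.058)&(r<.066)
h,_=np.histogram(np.degrees(np.arctan2(P[k,1]-c[1],P[k,0]-c[0])),bins=np.arange(-180,181,5)); print(list(zip(range(-180,180,5),h)))
E
```

```text
(520, 280) [0.5399 0.1414 0.1904] 125.66616851962647 0.022435466125024162
(740, 215) [0.5255 0.1564 0.1913] 129.65409080821556 0.043154857984256834
(320, 165) [0.5386 0.1204 0.1905] -169.1556811094329 0.01470632341844611
(490, 320) [0.5445 0.1407 0.1901] 115.90153727726606 0.019471340779364184
(445, 475) [0.5595 0.1438 0.1891] 72.48151131090316 0.021582982131132158
(258, 535) [0.5725 0.131  0.1883] 21.71328881417061 0.02100325703477739
(112, 405) [0.5673 0.1134 0.1887] -34.29277901855608 0.017344495433291498
(140, 230) [0.5513 0.1085 0.1898] -96.64853406475974 0.014761871080450163
nose pix [273.7839 362.0878]
[(-180, np.int64(21)), (-175, np.int64(0)), (-170, np.int64(0)), (-165, np.int64(0)), (-160, np.int64(0)), (-155, np.int64(12)), (-150, np.int64(30)), (-145, np.int64(29)), (-140, np.int64(29)), (-135, np.int64(29)), (-130, np.int64(29)), (-125, np.int64(28)), (-120, np.int64(19)), (-115, np.int64(0)), (-110, np.int64(0)), (-105, np.int64(0)), (-100, np.int64(0)), (-95, np.int64(12)), (-90, np.int64(27)), (-85, np.int64(25)), (-80, np.int64(27)), (-75, np.int64(24)), (-70, np.in
[... 297 characters left out ...]
5, np.int64(0)), (10, np.int64(0)), (15, np.int64(0)), (20, np.int64(0)), (25, np.int64(8)), (30, np.int64(21)), (35, np.int64(24)), (40, np.int64(23)), (45, np.int64(23)), (50, np.int64(22)), (55, np.int64(24)), (60, np.int64(17)), (65, np.int64(0)), (70, np.int64(0)), (75, np.int64(0)), (80, np.int64(0)), (85, np.int64(13)), (90, np.int64(25)), (95, np.int64(25)), (100, np.int64(23)), (105, np.int64(28)), (110, np.int64(26)), (115, np.int64(26)), (120, np.int64(19)), (125, np.int64(0)), (130, np.int64(0)), (135, np.int64(0)), (140, np.int64(0)), (145, np.int64(12)), (150, np.int64(30)), (155, np.int64(28)), (160, np.int64(29)), (165, np.int64(29)), (170, np.int64(30)), (175, np.int64(28))]
```

arm_command(
  rows=[
    {"fingers": 100,"roll": 0,"travel": [1.8,0,6]},
    {"fingers": 100,"roll": 0,"travel": [1.8,0,13]},
    {"fingers": 100,"roll": 0,"travel": [1.8,0,13]},
    {"fingers": 100,"roll": 0,"travel": [1.8,0,13]},
    {"fingers": 100,"roll": 0,"travel": [1.8,0,13]},
  ],
)

```text
time_s: 3.4
tcp_pos: [0.5329, 0.1132, 0.2544]
ee_rot: [[-0.896, -0.445, 0.001], [-0.445, 0.896, -0.001], [-0.0, -0.001, -1.0]]
wrist_force: [-0.2, 0.8, 1.1]
gripper_width: 1.005
```

```bash
python3 - <<'E'
from h import *
s,p,d=snap('wrist'); print(s['time_s'],s['tcp_pos'])
np.savez('w3.npz',p=p,d=d,tcp=s['tcp_pos'],R=s['ee_rot'])
q=pix('wrist',[.553,.123,.2],s)[0]; print(q)
x,y=int(q[0]),int(q[1]); x0,y0=max(x-50,0),max(y-45,0); print(x0,y0)
cr=p[y0:y0+75,x0:x0+100]
cv2.imwrite('pics/w3.png',cv2.resize(cr[:,:,::-1],None,fx=8,fy=8,interpolation=cv2.INTER_CUBIC))
E
```

```text
3.4 [0.5329 0.1132 0.2544]
[258.6261 235.1473]
208 190
```

View pics/w3.png

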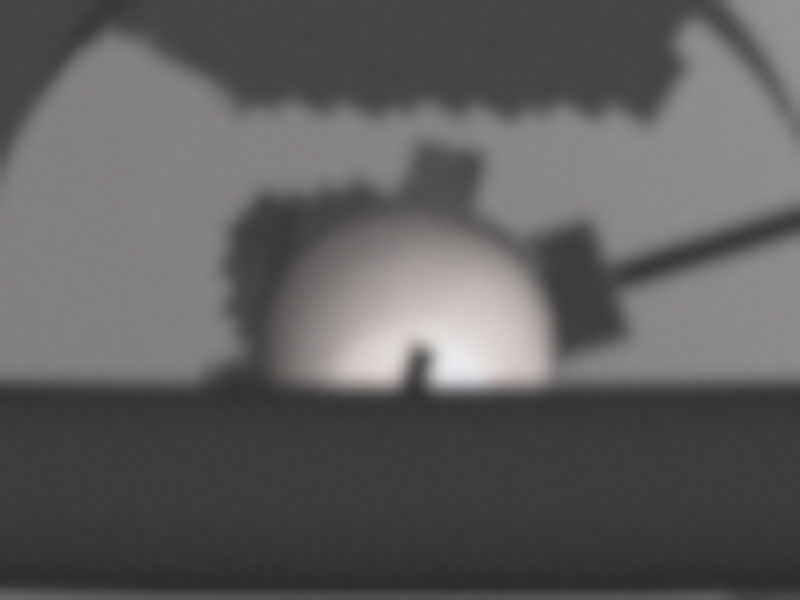

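```bash
python3 - <<'E'
from h import *
w=np.load('w3.npz'); s=dict(tcp_pos=w['tcp'],ee_rot=w['R'])
W=lambda x,y,z:ray('wrist',s,208+x/8,190+y/8,z)[:2]
a,b=W(418,388,.2085),W(426,346,.2078); print(a,b,np.degrees(np.arctan2(*(b-a)[::-1])), 'from nose',np.degrees(np.arctan2(*(b-[.5532,.1232])[::-1])))
a,b=W(615,275,.193),W(800,215,.194); print('wheel line',a,b,np.degrees(np.arctan2(*(b-a)[::-1])),np.degrees(np.arctan2(*(b-[.553,.1232])[::-1])))
P,u,v=pts('wrist',w['d'],s)
for x,y in [(440,175),(455,160),(590,290),(700,350)]:
    i=np.argmin((u-208-x/8)**2+(v-190-y/8)**2); print(P[i])
E
```

```text
[0.5515 0.1236] [0.5478 0.1225] -164.13970796911556 from nose -172.86027797564316
wheel line [0.5387 0.1385] [0.5252 0.1514] 136.37045061779307 134.6336948023834
[0.5393 0.12   0.186 ]
[0.5395 0.122  0.1779]
[0.5464 0.1415 0.1759]
[0.5435 0.1505 0.1896]
```

arm_command(
  rows=[
    {"fingers": 57,"roll": -8,"travel": [3.8,-2.0,0]},
    {"fingers": 57,"roll": -18.5,"travel": [3.8,-2.0,0]},
    {"fingers": 57,"roll": -18.5,"travel": [3.8,-2.0,2]},
    {"fingers": 57,"roll": -18.5,"travel": [3.8,-2.0,4]},
    {"fingers": 57,"roll": -18.5,"travel": [3.8,-2.0,5]},
    {"fingers": 57,"roll": -18.5,"travel": [3.8,-2.0,5]},
  ],
)

```text
time_s: 4.05
tcp_pos: [0.5073, 0.0791, 0.204]
ee_rot: [[-0.708, -0.706, 0.0], [-0.706, 0.708, -0.0], [-0.0, -0.0, -1.0]]
wrist_force: [0.3, -0.5, 0.4]
gripper_width: 0.594
```

```bash
python3 - <<'E'
from h import *
s,p,d=snap('wrist','w4.png'); print(s['time_s'],s['tcp_pos'],s['ee_rot'],s['gripper_width'],s['wrist_force'])
E
```

```text
4.05 [0.5073 0.0791 0.204 ] [[-0.7078 -0.7064  0.0004]
 [-0.7064  0.7078 -0.    ]
 [-0.0002 -0.0003 -1.    ]] 0.5939208267498715 [ 0.3216 -0.5133  0.3987]
```

View pics/w4.png

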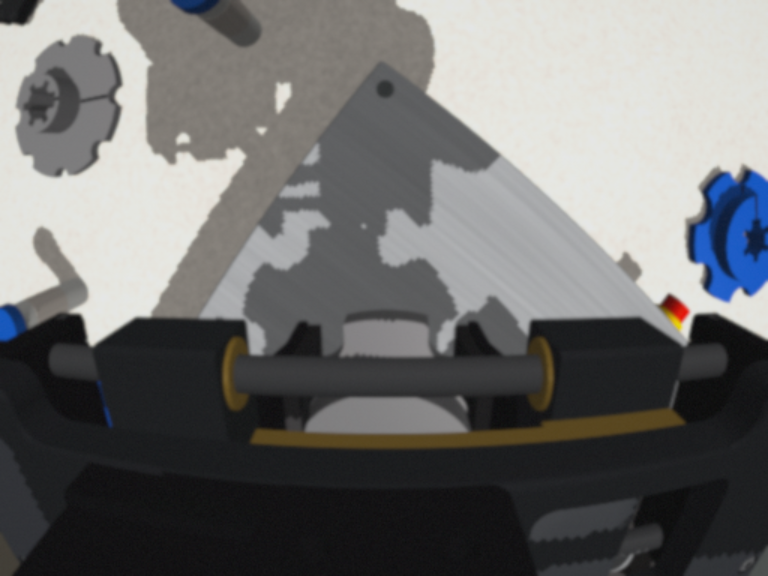

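Wrist view: the tooth at (387,335) is centred between the fingers at (310,345) and (468,345). I'll go down with the fingers in the pockets and turn.

arm_command(
  rows=[
    {"fingers": 57,"roll": 0,"travel": [0,0,1.5]},
    {"fingers": 57,"roll": 0,"travel": [0,0,3]},
    {"fingers": 57,"roll": 0,"travel": [0,0,4.2]},
    {"fingers": 57,"roll": 0,"travel": [0,0,4.2]},
    {"fingers": 57,"roll": 0,"travel": [0,0,4.2]},
  ],
)

```text
time_s: 4.6
tcp_pos: [0.5076, 0.0793, 0.1623]
ee_rot: [[-0.707, -0.707, 0.001], [-0.707, 0.707, 0.0], [-0.001, -0.001, -1.0]]
wrist_force: [0.8, 0.3, -0.2]
gripper_width: 0.571
```

arm_command(
  rows=[
    {"fingers": 57,"roll": -5,"travel": [-0.02,-0.56,0]},
    {"fingers": 57,"roll": -10,"travel": [-0.1,-1.11,0]},
    {"fingers": 57,"roll": -15,"travel": [-0.22,-1.66,0]},
    {"fingers": 57,"roll": -20,"travel": [-0.39,-2.19,0]},
    {"fingers": 57,"roll": -25,"travel": [-0.6,-2.7,0]},
    {"fingers": 57,"roll": -30,"travel": [-0.86,-3.2,0]},
    {"fingers": 57,"roll": -35,"travel": [-1.16,-3.67,0]},
    {"fingers": 57,"roll": -40,"travel": [-1.5,-4.11,0]},
    {"fingers": 57,"roll": -40,"travel": [-1.5,-4.11,0]},
  ],
)

```text
time_s: 5.5
tcp_pos: [0.5477, 0.0608, 0.1626]
ee_rot: [[-0.088, -0.996, 0.002], [-0.996, 0.088, 0.0], [-0.001, -0.002, -1.0]]
wrist_force: [0.2, 1.0, 0.1]
gripper_width: 0.57
```

```bash
cat > chk.py <<'E'
from h import *
import sys
s,p,d=snap('top',sys.argv[1] if len(sys.argv)>1 else None)
print(s['time_s'],s['tcp_pos'],s['wrist_force'],s['moment'],s['gripper_width'])
P,u,v=pts('top',d); r=np.hypot(P[:,0]-.5535,P[:,1]-.1235); k=(r<.075)
print(np.histogram(P[k,2],bins=[.09,.105,.118,.13,.138,.15,.16,.165,.17,.175,.18,.185,.19,.195,.2,.205,.212,.22,.3,.5]))
E
python3 chk.py
```

```text
5.5 [0.5477 0.0608 0.1626] [0.2251 1.0436 0.0983] [ 0.0499  0.1289 -0.0365] 0.5701411408175268
(array([  59,    1,    0,    0,    0,    1,   12,   16,   10,    1,    0,
          0,    0,    0,    0,    0,    0,   66, 1249]), array([0.09 , 0.105, 0.118, 0.13 , 0.138, 0.15 , 0.16 , 0.165, 0.17 ,
       0.175, 0.18 , 0.185, 0.19 , 0.195, 0.2  , 0.205, 0.212, 0.22 ,
       0.3  , 0.5  ]))
```

arm_command(
  rows=[
    {"fingers": 57,"roll": -2,"travel": [0,-0.22,0]},
    {"fingers": 57,"roll": -4,"travel": [-0.02,-0.45,0]},
    {"fingers": 57,"roll": -6,"travel": [-0.04,-0.67,0]},
    {"fingers": 57,"roll": -8,"travel": [-0.06,-0.89,0]},
    {"fingers": 57,"roll": -10,"travel": [-0.1,-1.11,0]},
    {"fingers": 57,"roll": -12,"travel": [-0.14,-1.33,0]},
    {"fingers": 57,"roll": -14,"travel": [-0.19,-1.55,0]},
    {"fingers": 57,"roll": -14,"travel": [-0.19,-1.55,0]},
  ],
)

```text
time_s: 6.35
tcp_pos: [0.5622, 0.0613, 0.162]
ee_rot: [[0.154, -0.988, 0.001], [-0.988, -0.154, 0.0], [-0.0, -0.001, -1.0]]
wrist_force: [-0.2, -0.0, -0.0]
gripper_width: 0.572
```

```bash
sed -i "s/snap('top',/snap('scene',/; s/pts('top'/pts('scene'/" chk.py; python3 chk.py s2.png
```

```text
6.35 [0.5622 0.0613 0.162 ] [-0.2427 -0.0341 -0.0243] [-0.0479  0.1415  0.0052] 0.5716327742792779
(array([ 805,  124,    0,    0,    0,  124,  179,  552,   67,   72,  130,
        491,   26,   36,   40,   27,    6,  776, 4192]), array([0.09 , 0.105, 0.118, 0.13 , 0.138, 0.15 , 0.16 , 0.165, 0.17 ,
       0.175, 0.18 , 0.185, 0.19 , 0.195, 0.2  , 0.205, 0.212, 0.22 ,
       0.3  , 0.5  ]))
```

arm_command(
  rows=[
    {"fingers": 57,"roll": -1,"travel": [0,-0.11,0]},
    {"fingers": 57,"roll": -2,"travel": [0,-0.22,0]},
    {"fingers": 57,"roll": -3,"travel": [-0.01,-0.34,0]},
    {"fingers": 57,"roll": -4,"travel": [-0.02,-0.45,0]},
    {"fingers": 57,"roll": -5,"travel": [-0.02,-0.56,0]},
    {"fingers": 57,"roll": -6,"travel": [-0.04,-0.67,0]},
    {"fingers": 57,"roll": -7,"travel": [-0.05,-0.78,0]},
    {"fingers": 57,"roll": -7,"travel": [-0.05,-0.78,0]},
  ],
)

```text
time_s: 7.2
tcp_pos: [0.57, 0.063, 0.1616]
ee_rot: [[0.275, -0.961, 0.0], [-0.961, -0.275, 0.0], [0.0, -0.0, -1.0]]
wrist_force: [0.5, 0.2, -0.2]
gripper_width: 0.571
```

```bash
python3 chk.py s3.png
```

```text
7.2 [0.57   0.063  0.1616] [ 0.5063  0.2034 -0.2277] [-0.0401  0.1148  0.0643] 0.5714933009041303
(array([ 309,   88,  659,   88,  532,   99,   37,   32,   29,   23,   22,
         17,   21,   30,   49,   19,    9,  649, 4063]), array([0.09 , 0.105, 0.118, 0.13 , 0.138, 0.15 , 0.16 , 0.165, 0.17 ,
       0.175, 0.18 , 0.185, 0.19 , 0.195, 0.2  , 0.205, 0.212, 0.22 ,
       0.3  , 0.5  ]))
```

arm_command(
  rows=[
    {"fingers": 57,"roll": 3,"travel": [0,0.34,0]},
    {"fingers": 57,"roll": 3,"travel": [0,0.34,-3]},
    {"fingers": 57,"roll": 3,"travel": [0,0.34,-7]},
    {"fingers": 57,"roll": 3,"travel": [-2,0.34,-12]},
    {"fingers": 57,"roll": 3,"travel": [-4,0.34,-16]},
    {"fingers": 57,"roll": 3,"travel": [-5.4,0.34,-19]},
    {"fingers": 57,"roll": 3,"travel": [-5.4,0.34,-19]},
    {"fingers": 57,"roll": 3,"travel": [-5.4,0.34,-19]},
  ],
)

```text
time_s: 8.05
tcp_pos: [0.5514, 0.1143, 0.3519]
ee_rot: [[0.225, -0.974, 0.001], [-0.974, -0.225, 0.001], [-0.001, -0.001, -1.0]]
wrist_force: [-0.6, -0.3, -0.3]
gripper_width: 0.568
```

```bash
cat > hub.py <<'E'
from h import *
import sys
s,p,d=snap('wrist'); print(s['time_s'],s['tcp_pos'],np.degrees(np.arctan2(s['ee_rot'][1][0],s['ee_rot'][0][0])))
P,u,v=pts('wrist',d,s); c=np.array([.5535,.1235]); r=np.hypot(P[:,0]-c[0],P[:,1]-c[1])
k=(r<.03)&(P[:,2]>.1995)&(P[:,2]<.22); Q=P[k]
A=np.c_[2*Q,np.ones(len(Q))]; sol=np.linalg.lstsq(A,(Q**2).sum(1),rcond=None)[0]; print('sphere',sol[:3],np.sqrt(sol[3]+sol[:3]@sol[:3]))
for n,lo,hi,r0,r1 in [('plate',.115,.132,.046,.07),('drum',.136,.152,.025,.045),('plate2',.148,.165,.03,.07),('boss2',.18,.196,.017,.028)]:
    k=(r>r0)&(r<r1)&(P[:,2]>lo)&(P[:,2]<hi); Q=P[k]
    if len(Q)<30: print(n,len(Q)); continue
    A=np.c_[Q[:,:2]-c,np.ones(len(Q))]; cc,R=cv2.minEnclosingCircle(Q[:,:2].astype(np.float32)*1000)
    print(n,len(Q),np.linalg.lstsq(A,Q[:,2],rcond=None)[0],cc,R)
    if n[:5]=='plate':
        a=np.degrees(np.arctan2(Q[:,1]-c[1],Q[:,0]-c[0])); rr=np.hypot(Q[:,0]-c[0],Q[:,1]-c[1]); a=a[(rr>.058)&(rr<.066)]
        print('pocket phase mod60', (np.degrees(np.angle(np.exp(6j*np.radians(a)).mean()))/6+30)%60)
q=pix('wrist',[c[0],c[1],.2],s)[0]; x,y=int(q[0]),int(q[1]); x0,y0=max(x-60,0),max(y-50,0); print('crop',x0,y0)
if len(sys.argv)>1:
    cr=p[y0:y0+95,x0:x0+130]; cv2.imwrite('pics/'+sys.argv[1],cv2.resize(cr[:,:,::-1],None,fx=6,fy=6,interpolation=cv2.INTER_CUBIC))
E
python3 hub.py w5.png
```

```text
8.05 [0.5514 0.1143 0.3519] -77.00674152783644
sphere [0.5531 0.123  0.1943] 0.013897118995458565
plate 3149 [0.0014 0.0012 0.1243] (553.5272216796875, 123.02880096435547) 68.65180969238281
pocket phase mod60 11.462501477295003
drum 2459 [0.0003 0.0033 0.1444] (553.342529296875, 122.43206787109375) 43.41701889038086
plate2 0
boss2 0
crop 195 136
```

View pics/w5.png

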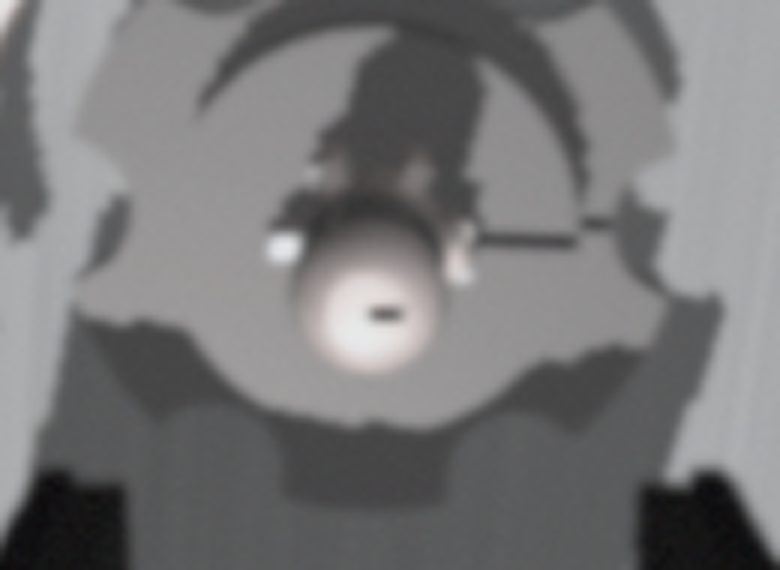

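Wrist view: the lower wheel is home and flat (plate 124.3 mm, drum 144.4 mm). Its line at (480–610,238) is parallel to the nose line at (370–402,314). Next is the upper wheel.

arm_command(
  rows=[
    {"fingers": 100,"roll": 8,"travel": [5,3,0]},
    {"fingers": 100,"roll": 16,"travel": [9.3,6,0]},
    {"fingers": 100,"roll": 24,"travel": [14,9,0]},
    {"fingers": 100,"roll": 32,"travel": [18,12,0]},
    {"fingers": 100,"roll": 40,"travel": [22,14,0]},
    {"fingers": 100,"roll": 48,"travel": [26,16.5,0]},
    {"fingers": 100,"roll": 56,"travel": [30,19,0]},
    {"fingers": 100,"roll": 64,"travel": [34,21,0]},
    {"fingers": 100,"roll": 72,"travel": [38,23,0]},
    {"fingers": 100,"roll": 80,"travel": [39.3,23.8,0]},
  ],
)

```text
time_s: 9.1
tcp_pos: [0.4056, -0.3257, 0.3492]
ee_rot: [[-0.925, -0.38, -0.004], [-0.38, 0.925, 0.001], [0.004, 0.003, -1.0]]
wrist_force: [-0.8, 0.6, -0.5]
gripper_width: 1.0
```

arm_command(
  rows=[
    {"fingers": 100,"roll": 8,"travel": [0,0,0]},
    {"fingers": 100,"roll": 16,"travel": [0,0,2]},
    {"fingers": 100,"roll": 24,"travel": [0,0,4]},
    {"fingers": 100,"roll": 32,"travel": [0,0,6]},
    {"fingers": 100,"roll": 40,"travel": [0,0,8]},
    {"fingers": 100,"roll": 48,"travel": [0,0,10]},
    {"fingers": 100,"roll": 56,"travel": [0,0,12]},
    {"fingers": 100,"roll": 64,"travel": [0,0,14]},
    {"fingers": 100,"roll": 72,"travel": [0,0,16]},
    {"fingers": 100,"roll": 80,"travel": [0,0,16]},
  ],
)

```text
time_s: 10.1
tcp_pos: [0.4046, -0.3215, 0.1867]
ee_rot: [[-0.538, 0.843, -0.009], [0.843, 0.538, 0.005], [0.009, -0.005, -1.0]]
wrist_force: [-0.7, 0.5, 0.6]
gripper_width: 0.996
```

arm_command(
  rows=[
    {"fingers": 100,"roll": 7.7,"travel": [0,0,0]},
    {"fingers": 100,"roll": 7.7,"travel": [0,0,0]},
  ],
)

```text
time_s: 10.3
tcp_pos: [0.4065, -0.3224, 0.1897]
ee_rot: [[-0.426, 0.905, -0.004], [0.905, 0.426, 0.002], [0.003, -0.003, -1.0]]
wrist_force: [1.0, -0.9, 0.9]
gripper_width: 1.002
```

```bash
python3 - <<'E'
from h import *
s,p,d=snap('wrist','w6.png'); R=np.array(s['ee_rot']); print(s['time_s'],s['tcp_pos'],np.degrees(np.arctan2(R[1,0],R[0,0])),s['joints'])
P,u,v=pts('wrist',d,s); c=np.array([.4075,-.3224]); r=np.hypot(P[:,0]-c[0],P[:,1]-c[1])
for n,lo,hi,rm in [('boss',.038,.05,.035),('plate',.008,.017,.08)]:
    k=(r<rm)&(P[:,2]>lo)&(P[:,2]<hi); Q=P[k]; print(n,len(Q),cv2.minEnclosingCircle(Q[:,:2].astype(np.float32)*1000) if len(Q) else '')
    if n=='plate':
        cc=np.array(cv2.minEnclosingCircle(Q[:,:2].astype(np.float32))[0]); cc=c
        a=np.degrees(np.arctan2(Q[:,1]-cc[1],Q[:,0]-cc[0])); rr=np.hypot(Q[:,0]-cc[0],Q[:,1]-cc[1]); a=a[(rr>.058)&(rr<.066)]
        print('phase',(np.degrees(np.angle(np.exp(6j*np.radians(a)).mean()))/6+30)%60, np.histogram(a,bins=np.arange(-180,181,20))[0])
e=np.r_[c,.0]-np.array(s['tcp_pos']); print('to centre, tool axes cm',R.T@e*100)
E
```

```text
10.3 [ 0.4065 -0.3224  0.1897] 115.2164367341018 [ -20.489    14.0378  -17.9437   -0.0121  -58.2436 -134.2879]
boss 1159 ((407.5882263183594, -322.5550231933594), 26.296777725219727)
plate 7212 ((407.39599609375, -322.8644104003906), 68.43962860107422)
phase 26.358967974106136 [ 90  11 123  80   5 112  79   9 122  86   6 135  98   4 143  96   9 138]
to centre, tool axes cm [-0.0971  0.1428 18.9732]
```

View pics/w6.png

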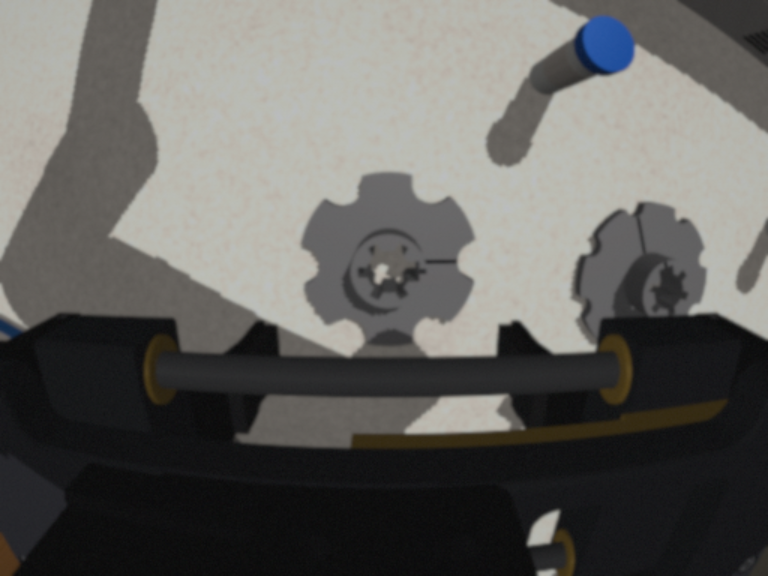

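Wrist view: boss at (388,268), black line to the right at (425–455,261), eight-pocket spare at (650,280). The six-pocket wheel is confirmed, so I'll go down and grip it.

arm_command(
  rows=[
    {"fingers": 100,"roll": 0,"travel": [0,0.05,4]},
    {"fingers": 100,"roll": 0,"travel": [0,0.05,8]},
    {"fingers": 100,"roll": 0,"travel": [0,0.05,12]},
    {"fingers": 100,"roll": 0,"travel": [0,0.05,14.5]},
    {"fingers": 100,"roll": 0,"travel": [0,0.05,15.8]},
    {"fingers": 100,"roll": 0,"travel": [0,0.05,16.5]},
    {"fingers": 100,"roll": 0,"travel": [0,0.05,16.5]},
    {"fingers": 100,"roll": 0,"travel": [0,0.05,16.5]},
  ],
)

```text
time_s: 11.15
tcp_pos: [0.4086, -0.3226, 0.0271]
ee_rot: [[-0.428, 0.904, 0.001], [0.904, 0.428, -0.001], [-0.001, 0.001, -1.0]]
wrist_force: [0.5, 0.2, -0.1]
gripper_width: 0.995
```

arm_command(
  rows=[
    {"fingers": 40,"roll": 0,"travel": [0,0,0]},
    {"fingers": 40,"roll": 0,"travel": [0,0,0]},
    {"fingers": 40,"roll": 0,"travel": [0,0,0]},
    {"fingers": 40,"roll": 0,"travel": [0,0,0]},
    {"fingers": 40,"roll": 0,"travel": [0,0,0]},
    {"fingers": 40,"roll": 0,"travel": [0,0,0]},
    {"fingers": 40,"roll": 0,"travel": [0,0,0]},
    {"fingers": 40,"roll": 0,"travel": [0,0,0]},
  ],
)

```text
time_s: 11.95
tcp_pos: [0.408, -0.3223, 0.0267]
ee_rot: [[-0.427, 0.904, -0.001], [0.904, 0.427, 0.0], [0.0, -0.001, -1.0]]
wrist_force: [-1.4, -0.3, 4.5]
gripper_width: 0.592
```

arm_command(
  rows=[
    {"fingers": 40,"roll": 0,"travel": [0,0,-2]},
    {"fingers": 40,"roll": 0,"travel": [0,0,-5]},
    {"fingers": 40,"roll": 0,"travel": [0,0,-9]},
    {"fingers": 40,"roll": 0,"travel": [0,0,-13]},
    {"fingers": 40,"roll": 0,"travel": [0,0,-17]},
    {"fingers": 40,"roll": 0,"travel": [0,0,-21]},
    {"fingers": 40,"roll": 0,"travel": [0,0,-25]},
    {"fingers": 40,"roll": 0,"travel": [0,0,-27]},
    {"fingers": 40,"roll": 0,"travel": [0,0,-27]},
  ],
)

```text
time_s: 12.85
tcp_pos: [0.4096, -0.3228, 0.2993]
ee_rot: [[-0.427, 0.904, 0.007], [0.904, 0.427, -0.003], [-0.005, 0.005, -1.0]]
wrist_force: [0.2, -0.6, -2.0]
gripper_width: 0.597
```

arm_command(
  rows=[
    {"fingers": 40,"roll": -7,"travel": [1,1,0]},
    {"fingers": 40,"roll": -14,"travel": [2.5,2.5,0]},
    {"fingers": 40,"roll": -21,"travel": [4.5,4.5,0]},
    {"fingers": 40,"roll": -28,"travel": [7,7,0]},
    {"fingers": 40,"roll": -35,"travel": [9.5,9.2,0]},
    {"fingers": 40,"roll": -42,"travel": [12,11.5,0]},
    {"fingers": 40,"roll": -49,"travel": [14.5,13.8,0]},
    {"fingers": 40,"roll": -56,"travel": [17,16,0]},
    {"fingers": 40,"roll": -63,"travel": [19.5,18.4,0]},
    {"fingers": 40,"roll": -70,"travel": [20,18.9,0]},
  ],
)

```text
time_s: 13.85
tcp_pos: [0.4938, -0.0578, 0.2935]
ee_rot: [[-0.995, -0.1, -0.004], [-0.1, 0.995, 0.001], [0.004, 0.001, -1.0]]
wrist_force: [-1.1, -0.7, -1.8]
gripper_width: 0.595
```

arm_command(
  rows=[
    {"fingers": 40,"roll": -7,"travel": [0,0,0]},
    {"fingers": 40,"roll": -14,"travel": [0,0,0]},
    {"fingers": 40,"roll": -21,"travel": [0,0,0]},
    {"fingers": 40,"roll": -28,"travel": [0,0,0]},
    {"fingers": 40,"roll": -35,"travel": [0,0,0]},
    {"fingers": 40,"roll": -42,"travel": [0,0,0]},
    {"fingers": 40,"roll": -49,"travel": [0,0,0]},
    {"fingers": 40,"roll": -56,"travel": [0,0,0]},
    {"fingers": 40,"roll": -63,"travel": [0,0,0]},
    {"fingers": 40,"roll": -70,"travel": [0,0,0]},
  ],
)

```text
time_s: 14.85
tcp_pos: [0.4928, -0.0605, 0.2935]
ee_rot: [[-0.25, -0.968, -0.005], [-0.968, 0.25, 0.001], [0.001, 0.005, -1.0]]
wrist_force: [-1.0, -0.2, -2.5]
gripper_width: 0.595
```

arm_command(
  rows=[
    {"fingers": 40,"roll": -7,"travel": [0,0,0]},
    {"fingers": 40,"roll": -14,"travel": [0,0,0]},
    {"fingers": 40,"roll": -20,"travel": [0,0,0]},
    {"fingers": 40,"roll": -25.1,"travel": [0,0,0]},
    {"fingers": 40,"roll": -25.1,"travel": [0,0,0]},
    {"fingers": 40,"roll": -25.1,"travel": [0,0,0]},
  ],
)

```text
time_s: 15.45
tcp_pos: [0.4932, -0.0607, 0.2947]
ee_rot: [[0.178, -0.984, -0.003], [-0.984, -0.178, 0.0], [-0.001, 0.003, -1.0]]
wrist_force: [0.1, -0.4, -2.1]
gripper_width: 0.596
```

```bash
python3 - <<'E'
from h import *
s,p,d=snap('wrist','w7.png'); R=np.array(s['ee_rot']); print(s['time_s'],s['tcp_pos'],np.degrees(np.arctan2(R[1,0],R[0,0])),s['joints'],s['gripper_width'],s['wrist_force'])
e=np.array([.5533,.1229,.29])-np.array(s['tcp_pos']); print('to hub, tool axes cm',R.T@e*100)
t=np.array(s['tcp_pos']); P,u,v=pts('wrist',d,s); r=np.hypot(P[:,0]-t[0],P[:,1]-t[1]); z=P[:,2]-t[2]
k=(r<.075)&(r>.03)&(z<.0)&(z>-.03); print(k.sum(),np.percentile(z[k],[5,50,95]))
Q=P[k]; cc=cv2.minEnclosingCircle(Q[:,:2].astype(np.float32)*1000); print(cc)
A=np.c_[Q[:,:2]-t[:2],np.ones(len(Q))]; print('plane',np.linalg.lstsq(A,Q[:,2],rcond=None)[0])
E
```

```text
15.45 [ 0.4932 -0.0607  0.2947] -79.76462701869171 [ 11.7214   7.1705 -10.8888  -0.0446 -72.1196  -1.4722] 0.5957856405877181 [ 0.054  -0.3929 -2.1379]
to hub, tool axes cm [-16.9948  -9.1796   0.4569]
14156 [-0.0155 -0.0143 -0.0132]
((496.2298278808594, -72.44344329833984), 65.79702758789062)
plane [-0.0048  0.0083  0.2807]
```

```bash
python3 - <<'E'
from h import *
s,p,d=snap('wrist','w7.png'); t=np.array(s['tcp_pos']); print(t)
P,u,v=pts('wrist',d,s); z=P[:,2]-t[2]; r=np.hypot(P[:,0]-t[0],P[:,1]-t[1]); k=(r<.08)&(r>.03)&(abs(z+.0143)<.003); Q=P[k]
q=Q[:,:2]-t[:2]; a=np.degrees(np.arctan2(q[:,1],q[:,0])); r=np.hypot(q[:,0],q[:,1])
b=np.arange(-180,181,3); h=np.histogram(a[(r>.058)&(r<.066)],b)[0]; print(list(zip(b,h)))
# max radius on tooth arcs -> circle fit
rm=[(x,r[(a>=x)&(a<x+5)].max()) for x in range(-180,180,5) if ((a>=x)&(a<x+5)).sum()>5]
E2=np.array([[np.cos(np.radians(x+2.5))*m,np.sin(np.radians(x+2.5))*m] for x,m in rm if m>.064])
A=np.c_[2*E2,np.ones(len(E2))]; sol=np.linalg.lstsq(A,(E2**2).sum(1),rcond=None)[0]; print('centre off mm',sol[:2]*1000,np.sqrt(sol[2]+sol[:2]@sol[:2]),len(E2))
E
```

```text
[ 0.4934 -0.0607  0.2952]
[(np.int64(-180), np.int64(0)), (np.int64(-177), np.int64(0)), (np.int64(-174), np.int64(0)), (np.int64(-171), np.int64(0)), (np.int64(-168), np.int64(0)), (np.int64(-165), np.int64(0)), (np.int64(-162), np.int64(0)), (np.int64(-159), np.int64(5)), (np.int64(-156), np.int64(49)), (np.int64(-153), np.int64(62)), (np.int64(-150), np.int64(60)), (np.int64(-147), np.int64(67)), (np.int64(-144), np.int64(67)), (np.int64(-141), np.int64(71)), (np.int64(-138), np.int64(67)), (np.int64(-135), np.int64(70)), (np.int64(-132), np.int64(71)), (np.int64(-129), np.int64(69)), (np.int64(-126), np.int64(78)), (np.int64(-123), np.int64(62)), (np.int64(-120), np.int64(6)), (np.int64(-117), np.int64(0)), (np.int64(-114), np.int64(0)), (np.int64(-111), np.int64(0)), (np.int64(-108), np.int64(0)), (np.int64(-105), np.int64(0)), (np.int64(-102), np.int64(0)), (np.int64(-99), np.int64(5)), (np.int64(-96), np.int64(66)), (np.int64(-93), np.int64(82)), (np.int64(-90), np.int64(83)), (np.int64(-87), np.int64(85)), (np.int64(-84), np.int64(78)), (np.int64(-81), np.int64(84)), (np.int6
[... 1904 characters left out ...]
, np.int64(0)), (np.int64(117), np.int64(0)), (np.int64(120), np.int64(0)), (np.int64(123), np.int64(0)), (np.int64(126), np.int64(0)), (np.int64(129), np.int64(0)), (np.int64(132), np.int64(0)), (np.int64(135), np.int64(0)), (np.int64(138), np.int64(0)), (np.int64(141), np.int64(0)), (np.int64(144), np.int64(0)), (np.int64(147), np.int64(0)), (np.int64(150), np.int64(0)), (np.int64(153), np.int64(0)), (np.int64(156), np.int64(0)), (np.int64(159), np.int64(0)), (np.int64(162), np.int64(0)), (np.int64(165), np.int64(0)), (np.int64(168), np.int64(0)), (np.int64(171), np.int64(0)), (np.int64(174), np.int64(0)), (np.int64(177), np.int64(0))]
centre off mm [ 1.0071 -0.3555] 0.06755388421375452 23
```

View pics/w7.png

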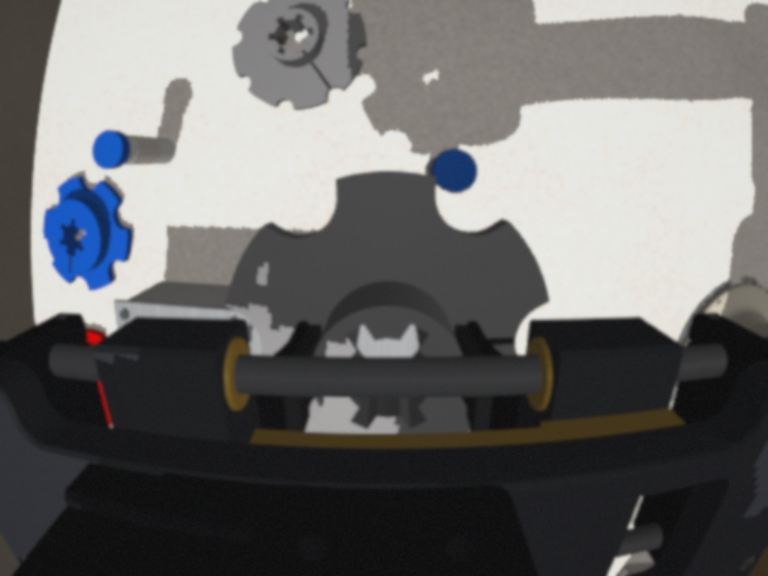

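Wrist view: the wheel is held level, its line at (490–520,341) pointing to about 191°, matching the lower wheel. I'll move it over the hub.

arm_command(
  rows=[
    {"fingers": 40,"roll": 0,"travel": [-2,-1,0]},
    {"fingers": 40,"roll": 0,"travel": [-6,-3.2,0]},
    {"fingers": 40,"roll": 0,"travel": [-10,-5.4,0]},
    {"fingers": 40,"roll": 0,"travel": [-14,-7.6,0]},
    {"fingers": 40,"roll": 0,"travel": [-16.5,-9,0]},
    {"fingers": 40,"roll": 0,"travel": [-17,-9.2,0]},
    {"fingers": 40,"roll": 0,"travel": [-17,-9.2,0]},
    {"fingers": 40,"roll": 0,"travel": [-17,-9.2,0]},
    {"fingers": 40,"roll": 0,"travel": [-17,-9.2,0]},
  ],
)

```text
time_s: 16.45
tcp_pos: [0.5535, 0.1219, 0.2968]
ee_rot: [[0.178, -0.984, 0.0], [-0.984, -0.178, -0.0], [0.0, -0.0, -1.0]]
wrist_force: [0.4, 0.6, -1.2]
gripper_width: 0.594
```

```bash
cat > st.py <<'E'
from h import *
s=sense(); R=np.array(s['ee_rot']); e=np.array([.5533,.1229,.171])-np.array(s['tcp_pos'])
print(s['time_s'],s['tcp_pos'],'yaw',np.degrees(np.arctan2(R[1,0],R[0,0])),'to hub cm',R.T@e*100,s['wrist_force'],s['moment'],s['gripper_width'])
E
python3 st.py
```

```text
16.45 [0.5535 0.1219 0.2968] yaw -79.73025578000237 to hub cm [-0.1062 -0.0017 12.5761] [ 0.3561  0.554  -1.1708] [-0.0158  0.0955  0.0026] 0.5936977360815956
```

arm_command(
  rows=[
    {"fingers": 40,"roll": 0,"travel": [-0.1,0,2]},
    {"fingers": 40,"roll": 0,"travel": [-0.1,0,4]},
    {"fingers": 40,"roll": 0,"travel": [-0.1,0,5.5]},
    {"fingers": 40,"roll": 0,"travel": [-0.1,0,6.5]},
    {"fingers": 40,"roll": 0,"travel": [-0.1,0,7]},
    {"fingers": 40,"roll": 0,"travel": [-0.1,0,7.5]},
    {"fingers": 40,"roll": 0,"travel": [-0.1,0,8]},
    {"fingers": 40,"roll": 0,"travel": [-0.1,0,8.5]},
    {"fingers": 40,"roll": 0,"travel": [-0.1,0,8.5]},
  ],
)

```text
time_s: 17.35
tcp_pos: [0.5532, 0.1238, 0.2108]
ee_rot: [[0.18, -0.984, -0.001], [-0.984, -0.18, -0.0], [0.0, 0.001, -1.0]]
wrist_force: [-0.9, -1.7, -3.2]
gripper_width: 0.596
```

```bash
python3 st.py
```

```text
17.35 [0.5532 0.1238 0.2108] yaw -79.65111802204078 to hub cm [ 0.0927 -0.0027  3.9814] [-0.9135 -1.7403 -3.2117] [-0.2989  0.3825 -0.0354] 0.5955873015654297
```

arm_command(
  rows=[
    {"fingers": 40,"roll": 0,"travel": [0,0,0.5]},
    {"fingers": 40,"roll": 0,"travel": [0,0,1.0]},
    {"fingers": 40,"roll": 0,"travel": [0,0,1.5]},
    {"fingers": 40,"roll": 0,"travel": [0,0,2.0]},
    {"fingers": 40,"roll": 0,"travel": [0,0,2.3]},
    {"fingers": 40,"roll": 0,"travel": [0,0,2.6]},
    {"fingers": 40,"roll": 0,"travel": [0,0,2.6]},
  ],
)

```text
time_s: 18.05
tcp_pos: [0.5532, 0.1238, 0.1848]
ee_rot: [[0.18, -0.984, -0.001], [-0.984, -0.18, -0.001], [0.0, 0.001, -1.0]]
wrist_force: [-0.9, -2.2, -3.6]
gripper_width: 0.598
```

```bash
python3 st.py
```

```text
18.05 [0.5532 0.1238 0.1848] yaw -79.65260777991178 to hub cm [0.0852 0.0053 1.3754] [-0.908  -2.2058 -3.6415] [-0.9357  0.6591  0.0112] 0.598293354038444
```

arm_command(
  rows=[
    {"fingers": 40,"roll": 0,"travel": [0,0,0.3]},
    {"fingers": 40,"roll": 0,"travel": [0,0,0.6]},
    {"fingers": 40,"roll": 0,"travel": [0,0,0.9]},
    {"fingers": 40,"roll": 0,"travel": [0,0,0.9]},
  ],
)

```text
time_s: 18.45
tcp_pos: [0.5532, 0.1237, 0.1761]
ee_rot: [[0.18, -0.984, -0.001], [-0.984, -0.18, -0.0], [0.0, 0.001, -1.0]]
wrist_force: [-3.1, -4.4, -2.4]
gripper_width: 0.596
```

```bash
python3 st.py
```

```text
18.45 [0.5532 0.1237 0.1761] yaw -79.65033247082502 to hub cm [0.0843 0.0041 0.5072] [-3.1259 -4.3779 -2.4257] [-1.092   0.8884  0.0273] 0.5964221444868046
```

arm_command(
  rows=[
    {"fingers": 40,"roll": 0,"travel": [0,0,0.2]},
    {"fingers": 40,"roll": 0,"travel": [0,0,0.4]},
    {"fingers": 40,"roll": 0,"travel": [0,0,0.5]},
    {"fingers": 40,"roll": 0,"travel": [0,0,0.5]},
  ],
)

```text
time_s: 18.85
tcp_pos: [0.5532, 0.1237, 0.1715]
ee_rot: [[0.18, -0.984, -0.001], [-0.984, -0.18, -0.001], [0.0, 0.001, -1.0]]
wrist_force: [-3.6, -3.6, -0.3]
gripper_width: 0.599
```

```bash
python3 st.py
```

```text
18.85 [0.5532 0.1237 0.1715] yaw -79.63963721383053 to hub cm [0.0801 0.0082 0.0535] [-3.5842 -3.6258 -0.3087] [-1.1097  1.1332  0.0248] 0.5986259517024821
```

arm_command(
  rows=[
    {"fingers": 75,"roll": 0,"travel": [0,0,0]},
    {"fingers": 90,"roll": 0,"travel": [0,0,0]},
    {"fingers": 90,"roll": 0,"travel": [0,0,0]},
    {"fingers": 90,"roll": 0,"travel": [0,0,0]},
    {"fingers": 90,"roll": 0,"travel": [0,0,0]},
    {"fingers": 90,"roll": 0,"travel": [0,0,0]},
  ],
)

```text
time_s: 19.45
tcp_pos: [0.5539, 0.1242, 0.1717]
ee_rot: [[0.18, -0.984, 0.001], [-0.984, -0.18, 0.0], [-0.0, -0.001, -1.0]]
wrist_force: [-0.3, -0.0, -0.0]
gripper_width: 0.895
```

arm_command(
  rows=[
    {"fingers": 90,"roll": 0,"travel": [0,0,-1]},
    {"fingers": 90,"roll": 0,"travel": [0,0,-3]},
    {"fingers": 90,"roll": 0,"travel": [0,0,-6]},
    {"fingers": 90,"roll": 0,"travel": [0,0,-10]},
    {"fingers": 90,"roll": 0,"travel": [0,0,-14]},
    {"fingers": 90,"roll": 0,"travel": [0.8,0,-18]},
    {"fingers": 90,"roll": 0,"travel": [0.8,0,-18]},
    {"fingers": 90,"roll": 0,"travel": [0.8,0,-18]},
  ],
)

```text
time_s: 20.25
tcp_pos: [0.5552, 0.1162, 0.3533]
ee_rot: [[0.179, -0.984, 0.003], [-0.984, -0.179, 0.002], [-0.001, -0.003, -1.0]]
wrist_force: [-1.1, 0.3, -1.7]
gripper_width: 0.901
```

```bash
python3 hub.py w8.png; python3 st.py
```

```text
20.25 [0.5552 0.1162 0.3533] -79.66331831306266
sphere [0.5532 0.123  0.1942] 0.013991190569146205
plate 166 [-0.0072 -0.0004  0.123 ] (554.083984375, 122.22550201416016) 67.85685729980469
pocket phase mod60 31.885105006801666
drum 0
plate2 6153 [0.0018 0.0017 0.1564] (554.3463134765625, 123.67495727539062) 68.6643295288086
pocket phase mod60 10.655706322908749
boss2 934 [-0.0013  0.0044  0.188 ] (554.0247802734375, 123.37532043457031) 26.381484985351562
crop 200 135
20.3 [0.5547 0.1161 0.3516] yaw -79.65280540860951 to hub cm [-0.6831  0.0122 18.0608] [-0.6226  0.072  -0.5572] [0.0512 0.1303 0.0075] 0.8957677029543396
```

View pics/w8.png

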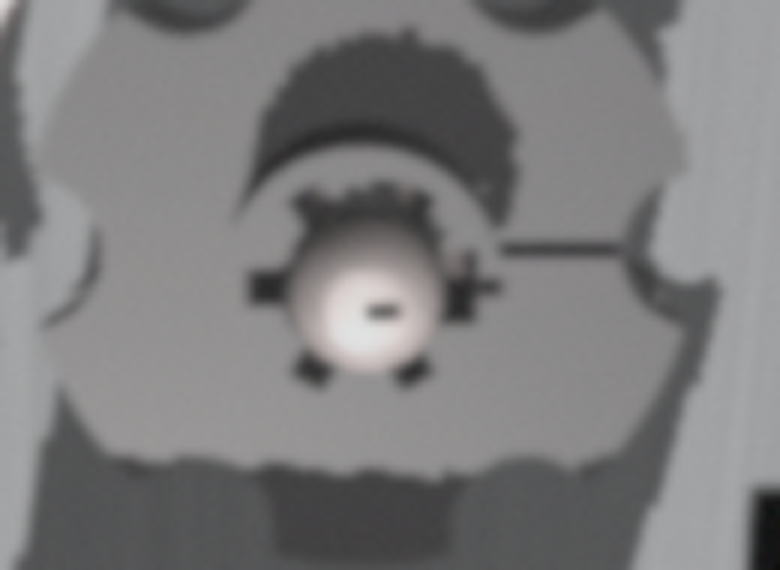

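Both wheels are home and flat: upper plate top at 156.4 mm (expected 156), boss top at 188.0 mm (expected 188), slopes under 0.3°. In the view the master slot line and the nose line agree, and the gripper is clear above. I'll hand the job in.

```bash
python3 -c "
from station import finish_job; print(finish_job())"
```

```text
the job is handed in; nothing more can be done
None
```

Both star wheels are home and flat on the hub, and I handed the job in at about 20 s of the 58 s allowed.

- **Lower wheel:** I put the open fingers loosely either side of a tooth and turned the wheel about 57° counter-clockwise until it dropped over the master spline. Afterwards its plate top measured 124.3 mm and its drum top 144.4 mm (nominal 124 and 144), and it lay level.
- **Upper wheel:** I gripped the grey six-pocket wheel by its boss, turned it to line up its master slot, and slid it down the splines with little force. Last check after release:

| | Measured (mm) | Nominal (mm) |
|---|---|---|
| Plate top | 156.4 | 156 |
| Boss top | 188.0 | 188 |

The plate slope was about 0.2° or less, the wheel's line agreed with the nose line, and the nose stood about 20 mm above the boss.

The gripper was open and about 15 cm above the wheels at hand-in, with no contact force. Every force reading I took stayed at a few newtons, and nothing disagreed. I did not check the spare wheel, knob or tubes again at the end, but I never moved the arm against them.

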